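Demould the cast plates, knock the stack up square and weight it

ROBOT

A 6-joint arm with a two-finger parallel gripper is mounted at the origin on a cart in front of the work surface, level with it; the furniture and walls round the work are solid. World frame = base frame: x ahead of the robot, y to its left, z up, the work surface at z = 0. Lengths are in mm, angles in degrees, forces in N, time in s.
With the tool pointing down it reaches from about 150 to 775 mm from the base axis. Payload 6.1 kg.
Tool frame: the origin (TCP) lies between the finger pads; the fingertips stand 17 mm ahead of it and the grasp point (between the pads) lies 2 mm behind it; z points along the fingers, y is the line along which they close (so a half turn about z gives the same grasp; the last joint's range is limited). The gripper opens to 85 mm and grips with 20 to 120 N. Pads are 22 mm wide; open, the fingers measure 114 mm over their backs; the gripper's body (76 mm by 85 mm) begins 54 mm behind the grasp point. The pads swing forward as they close: fully open they stand 13 mm farther back than shut.
Start: joints at [0, 7.208, -2.269, 80.523, 0, 90], TCP at [524.984, -0, 248.295] pointing down, gripper open.
Joint ranges: [-155.77, 155.77], [-54.66, 111.73], [-72.52, 77.12], [-102.08, 115.82], [-83.92, 84.16], [-180, 180]. Speed limits (degrees/s): [136.94, 136.94, 172.46, 180, 180, 180].

INTERFACE

Orientations are given as a 3x3 rotation matrix whose columns are the frame's x, y, z axes.
In Python, from workcell import robot, snapshot, ticket, models gives the robot as it stands.
- The arm moves only by the shell command python3 -m jog 'ROWS' [OPENING] [FORCE]. ROWS is a JSON object of lists of equal length, an entry for each row: "linear": the shift along the tool's x, y, z in cm, a list of three; "turn": the turn about the tool's z in degrees. A call has 1 to 12 rows; each row is the pose to reach, as a shift and turn from the pose commanded when the call began, along the tool's axes at that moment; what a row does not reach only later rows make up. A row lasts 1/10 s, in which the tool goes at most 50 mm and 8.59 degrees, less where a joint would pass 70% of its speed; a pose out of reach is approached as far as the arm can. A call with a gripper value outside its range is refused whole. OPENING is the opening, from 0 (shut) to 1 (fully open), set as the call begins (- or left out, the last holds). The fingers move at their own pace and stop on an object; FORCE is the grip in N (left out, the last holds). Time passes only in rows, so rows that repeat a pose let the fingers close. It gives the time, the measured TCP pose, the force, the opening and the grip force at its end, in the units of the state.
- robot.state(): the state, without advancing time (a new reading comes with each control period).
- snapshot(name): name is "scene" or "side" or "wrist"; returns a dict with "img" (384x512x3 uint8, red, green, blue), "camera_matrix" (3x3 intrinsics, pixels), "k1" (the pictures are not rectified: a ray, as slopes to the right and down, at radius r is drawn at 1 + k1 r^2 times it, then the intrinsics apply), "cam_to_world" (4x4, takes a point from camera to world coordinates); the wrist camera has in their place "tool_from_camera" (4x4, takes a point from camera to tool coordinates, whose origin is the TCP and whose axes are the flange's). Camera axes: x right, y up, looking along -z (the intrinsics and any distortion apply to the point x, -y, -z); pixel columns grow to the right and rows downward; lengths in mm; the calibration is good to about 2 mm. A picture is of the moment at which its call begins: read the wrist's pose just before it. There is no depth.
- ticket.sign_off(): hands the job in; it is judged then, once.
Trained networks look in a picture, given as the dict that the camera call returned (one of the last four; its "shot" number tells which), for a name from the list of things; names that differ only in an ending like _2 or _b are one class to them, and where a whole thing is asked for, a point or a joint stands for the part that bears it (a point fixed in the world has none). Each returns a list of dicts, best first, with "conf" (0 to 1); they miss things now and then, are a little off and sometimes report something else, mostly with a low value. They report only what shows in the picture. A call takes as long as a camera call.
- models.search_frame(picture, name): "extent" ([left, top, width, height] as shares, 0 to 1, of the picture: columns of its width, rows of its height, round what is visible of it).
- models.regions_of(picture, name): "mask" (384x512 bool, what is visible of it) and "extent" ([left, top, width, height] as shares, 0 to 1, of the picture: columns of its width, rows of its height, round what is visible of it).
- models.pinpoint(picture, name): "location" ([column, row] as shares, 0 to 1, of the picture: columns of its width, rows of its height: a listed point, or the origin of a listed thing).
The state is a dict: "clock": time; "joint_positions": joint angles; "joint_vel": joint speeds; "effort": joint torques, N m; "tcp_pos": TCP position; "ee_rot": TCP orientation; "wrist_force": force on the tool from outside, world axes, zero at the start; "torque": the same for the moment, N m; "opening": opening from 0.0 (shut) to 1.0 (fully open); "grip_force": force on a finger pad.
Only numpy, scipy, OpenCV 4.12 (cv2) and the standard library are available. Lean on these libraries where they do the work, as an engineer would, in place of code of your own. Each camera call takes 0.05 s, during which the arm holds its last target. There are 200 camera calls.

TASK

Lift every cast plate out of the grey mould and lay it flat on the one that already lies on the wooden jogging board, to make a single stack, long sides along the left stop. Then tap the stack from its open sides until the edges of all plates are flush against both the far stop and the left stop, and only then set the grey pebble on the middle of the stack as a weight. Do not disturb the two spice jars or the white grinder.

Things in the scene. Friction and masses are not known exactly. Their poses are not given: they have to be found in the camera images.
- jig: wooden jogging board, fixed: base 150 (own x) by 145 (own y) by 12 mm thick, origin at the centre of its underside, +x away from the robot at yaw 0. Two stops 12 mm thick rise to 50 mm above the table: the far stop (y from -50 to +49 mm) has its inner face at x = +63 mm, the left stop (x from -37 to +49 mm) at y = +60.5 mm; the near (-x) and right (-y) sides are open
- corner_seat (a point): point on the board's upper face (12 mm above the table) straight under the centre of a stack that touches both stops; axes as the board's (+x to the far stop, +y to the left stop). Flush plates lie with their 88 mm along x and 56 mm along y, so their far edge is at +44 mm in x and their left edge at +28 mm in y
- mould: grey open gang mould, fixed: 210 (own x) by 162 (own y) mm, 13 mm high, origin at the centre of its underside. Four cavities at x = +-50.5, y = +-43 mm, each 91 by 59 mm, 8 mm deep, floor 5 mm above the table; plates lie level with the rim, some cavities are empty. In the middle of each long side the rim is cut away over 39 mm down to the floor for the fingers; 30 mm lie between neighbours in y
- stone: grey pebble used as a weight, about 38 (own x) by 50 (own y) by 32 mm high, 0.1 kg, origin at the centre of its underside; grip it across the 38 mm. It lies on the table in front of the robot
- plate_0: cast plaster plate, 88 mm (own x) by 56 mm (own y) by 8 mm thick, 45 g; origin at the centre of its underside, z up through its thickness. It starts on the jogging board, askew
- plate_1: cast plaster plate, 88 mm (own x) by 56 mm (own y) by 8 mm thick, 45 g; origin at the centre of its underside, z up through its thickness. It starts in a cavity of the mould, or is absent
- plate_2: cast plaster plate, 88 mm (own x) by 56 mm (own y) by 8 mm thick, 45 g; origin at the centre of its underside, z up through its thickness. It starts in a cavity of the mould, or is absent
- plate_3: cast plaster plate, 88 mm (own x) by 56 mm (own y) by 8 mm thick, 45 g; origin at the centre of its underside, z up through its thickness. It starts in a cavity of the mould, or is absent
- plate_4: cast plaster plate, 88 mm (own x) by 56 mm (own y) by 8 mm thick, 45 g; origin at the centre of its underside, z up through its thickness. It starts in a cavity of the mould, or is absent
- spice_jar_0: small jar with white lid, 44 mm across, 59 mm high, origin under its centre; bystander beyond the board on the right
- spice_jar_1: small jar with white lid, 44 mm across, 59 mm high, origin under its centre; bystander beyond the mould
- muller: white waisted hand grinder, 52 mm across, 92 mm high, origin under its centre; bystander at the far left of the mould

How it is judged:
By the outcome, as a careful person would: the job done as asked, in the order asked, and still so for the second after the job is handed in, with the robot touching nothing.
Of plate_1, plate_2, plate_3, plate_4 only 2 to 4 are there at a start; the rules pass over those that are not, and their reading is None.
At some moment in a run one of stone, plate_0 may be knocked a few centimetres aside while the robot is not near it.
Once in a run the grip may slacken for a moment while it holds something.
It also fails if it takes over 210 s, if anything falls off the work surface, if the arm or the gripper's body presses on something with over 40 N, if the wrist force passes 120 N, or if a joint passes its speed limit or range.

## Working session

There is one attempt and no reset: what is moved stays moved. The work goes in short steps, Python scripts to look and compute and a shell command to move; the robot and the scene stay as the last step left them, time stands still between calls to the robot, and variables do not carry over. Pictures are saved under pics/ and viewed, at most 14 in all, crops included, and the job is handed in when it is done.

```bash
mkdir -p pics; ls; cat > h.py <<'E'
import numpy as np, cv2
from workcell import robot, snapshot, ticket, models
def save(p,n,up=1.5):
    im=cv2.cvtColor(p["img"],cv2.COLOR_RGB2BGR); cv2.imwrite(f"pics/{n}.png",cv2.resize(im,None,fx=up,fy=up))
def c2w(p,st=None):
    if "cam_to_world" in p: return np.array(p["cam_to_world"])
    T=np.eye(4);T[:3,:3]=st["ee_rot"];T[:3,3]=st["tcp_pos"]
    return T@np.array(p["tool_from_camera"])
def ray(p,uv,st=None):
    K=np.array(p["camera_matrix"]);d=np.array([(uv[0]-K[0,2])/K[0,0],(uv[1]-K[1,2])/K[1,1]])
    s=d.copy()
    for _ in range(20): s=d/(1+p["k1"]*(s@s))
    T=c2w(p,st); return T[:3,3],T[:3,:3]@np.array([s[0],-s[1],-1])
def toz(p,uv,z,st=None):
    o,d=ray(p,uv,st); return (o+d*(z-o[2])/d[2])[:2]
def proj(p,X,st=None):
    K=np.array(p["camera_matrix"]);q=np.linalg.inv(c2w(p,st))@np.append(X,1)
    s=np.array([q[0],-q[1]])/-q[2]; s=s*(1+p["k1"]*(s@s))
    return np.array([s[0]*K[0,0]+K[0,2],s[1]*K[1,1]+K[1,2]])
def px(l): return np.array(l)*[512,384]
E
python3 - <<'E'
from h import *
st=robot.state();print({k:np.round(v,2).tolist() for k,v in st.items()})
for c in ["scene","side","wrist"]:
    p=snapshot(c);save(p,c+"0");print(c,np.round(c2w(p,st),2).tolist(),p["camera_matrix"],p["k1"])
    for n,z in [("jig",0),("corner_seat",12),("mould",0),("stone",0),("plate_0",8),("spice_jar_0",0),("muller",0)]:
        for r in models.pinpoint(p,n)[:6]:
            u=px(r["location"]);print(c,n,round(r["conf"],2),u.round(),toz(p,u,z,st).round(1))
E
```

```text
pics
{'clock': 0.0, 'joint_positions': [-0.0, 7.24, -2.33, 80.52, -0.0, 90.0], 'joint_vel': [-0.02, 0.0, -0.15, -0.01, 0.1, -0.08], 'effort': [-0.0, -43.59, 35.29, 0.02, -0.0, -0.0], 'tcp_pos': [524.64, -0.02, 247.51], 'ee_rot': [[0.0, 1.0, -0.0], [1.0, -0.0, -0.0], [-0.0, -0.0, -1.0]], 'wrist_force': [0.81, -0.28, 0.56], 'torque': [0.01, 0.0, -0.01], 'grip_force': 0.0, 'opening': 1.0}
scene [[-0.67, 0.45, -0.59, -116.71], [-0.74, -0.39, 0.54, 806.27], [0.01, 0.81, 0.59, 707.55], [0.0, 0.0, 0.0, 1.0]] [[425.07113571   0.         254.70107046]
 [  0.         425.07113571 185.91122063]
 [  0.           0.           1.        ]] 0.018792390089335264
scene jig 0.74 [300. 168.] [572.2  -4.9]
scene corner_seat 0.7 [287. 164.] [600.7  19.4]
scene mould 0.62 [245. 228.] [478.8 292.2]
scene stone 0.67 [299. 210.] [437.9 140.2]
scene plate_0 0.85 [248. 210.] [519.5 247.3]
scene plate_0 0.63 [308. 167.] [552.7 -19.8]
scene plate_0 0.63 [269. 234.] [417.1 269.2]
scene spice_jar_0 0.88 [170. 218.] [634.5 409.2]
scene spice_jar_0 0.67 [291. 135.] [ 728.1 -126.3]
scene muller 0.7 [154. 256.] [544. 
[... 637 characters left out ...]
[215. 192.] [475.1 290.5]
side spice_jar_0 0.97 [375. 234.] [ 714.6 -126.3]
side spice_jar_0 0.58 [242. 168.] [636.4 408. ]
side spice_jar_0 0.35 [298. 220.] [592.1  38.4]
side muller 0.72 [203. 161.] [555.4 532.1]
wrist [[1.0, -0.0, 0.0, 524.39], [0.0, 0.95, 0.3, 75.58], [-0.0, -0.3, 0.95, 373.01], [0.0, 0.0, 0.0, 1.0]] [[274.5985764    0.         254.57952104]
 [  0.         274.5985764  187.94514526]
 [  0.           0.           1.        ]] -0.0037002834463463305
wrist jig 0.7 [282. 161.] [562.2  -1.5]
wrist corner_seat 0.85 [301. 141.] [584.6  27.5]
wrist stone 0.63 [181.  47.] [433.  140.4]
wrist plate_0 0.63 [274. 173.] [550.6 -17.4]
wrist spice_jar_0 0.91 [380. 239.] [ 713.1 -120.9]
```

View pics/wrist0.png

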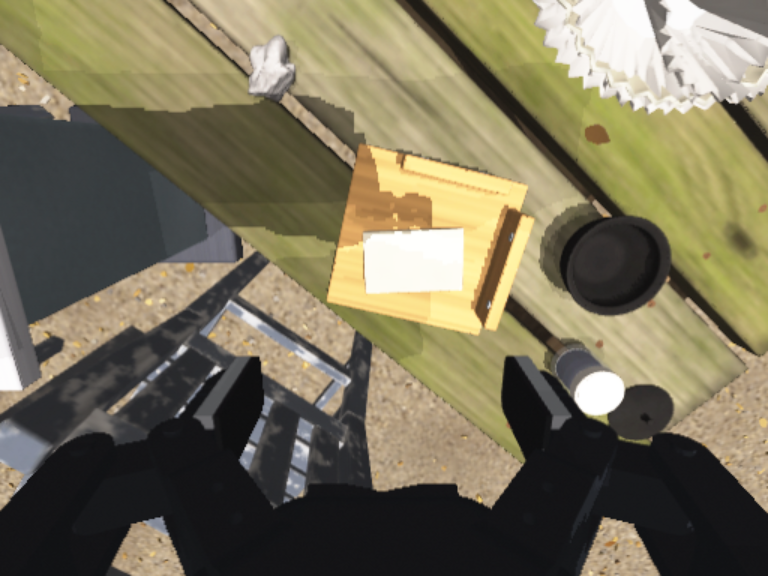

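View pics/scene0.png

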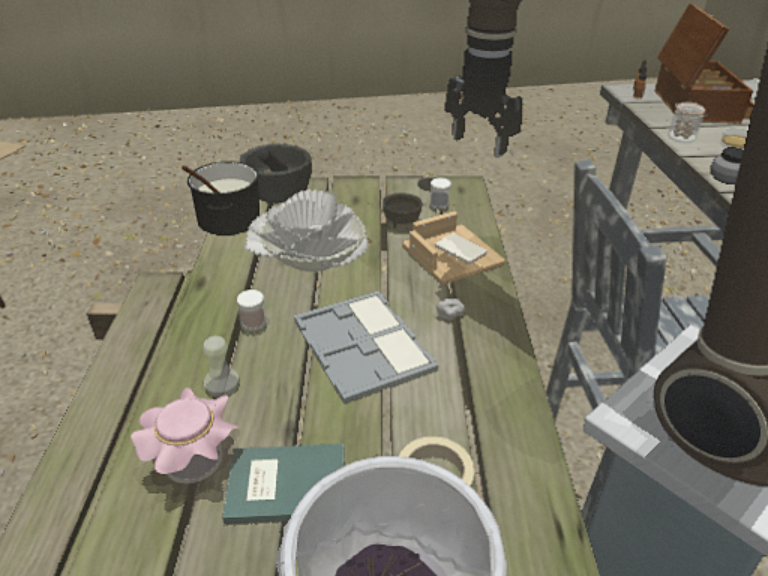

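```bash
cat >> h.py <<'E'
from scipy.optimize import minimize
def box(x0,x1,y0,y1,z0,z1): return np.array([[x,y,z] for x in(x0,x1) for y in(y0,y1) for z in(z0,z1)],float)
JIG=[box(-75,75,-72.5,72.5,0,12),box(63,75,-50,49,12,50),box(-37,49,60.5,72.5,12,50)]
PLATE=[box(-44,44,-28,28,0,8)]
PTOP=[box(-44,44,-28,28,8,8.01)]
MOULD=[box(-105,105,-81,81,0,13)]
STONE=[box(-19,19,-25,25,0,25)]
def render(p,boxes,q,z0,st,S=3):
    c,s=np.cos(np.radians(q[2])),np.sin(np.radians(q[2])); im=np.zeros((384*S,512*S),np.uint8)
    for b in boxes:
        w=b@np.array([[c,s,0],[-s,c,0],[0,0,1]])+[q[0],q[1],z0]
        uv=np.array([proj(p,X,st) for X in w],np.float32)
        h=cv2.convexHull(((uv+.5)*S*16).astype(np.int32)); cv2.fillConvexPoly(im,h,1,shift=4)
    return im>0
def fit(p,mask,boxes,q0,z0,st,S=3):
    M=cv2.resize(mask.astype(np.uint8),None,fx=S,fy=S,interpolation=cv2.INTER_NEAREST)>0
    def f(q):
        r=render(p,boxes,q,z0,st,S); return 1-(r&M).sum()/max(1,(r|M).sum())
    best=None
    for a in (0,5,-5):
        x0=np.array(q0,float)+[0,0,a]
        r=minimize(f,x0,method="Nelder-Mead",options=dict(initial_simplex=np.array([x0,x0+[8,0,0],x0+[0,8,0],x0+[0,0,6]]),xatol=.05,fatol=1e-4,maxiter=150))
        if best is None or r.fun<best.fun: best=r
    return best.x.round(1),round(1-best.fun,3)
def masks(p,n): return [(round(r["conf"],2),r["mask"]) for r in models.regions_of(p,n)]
E
python3 - <<'E'
from h import *
st=robot.state();p=snapshot("wrist")
for c,m in masks(p,"jig")[:2]: print("jig",c,fit(p,m,JIG,[562,-1,-14],0,st))
for c,m in masks(p,"plate_0")[:2]: print("pl",c,fit(p,m,PLATE,[553,-17,0],12,st))
p=snapshot("side")
for c,m in masks(p,"jig")[:1]: print("jig",c,fit(p,m,JIG,[562,-1,-14],0,st))
E
python3 -m jog '{"linear":[[5,-0.6,0],[10,-1.2,0],[15,-2.5,0],[20,-3.7,0],[25,-5,0],[30,-5.5,0],[33,-5.5,0],[33,-5.5,0],[33,-5.5,0]],"turn":[0,0,0,0,0,0,0,0,0]}' 1 40
```

```text
jig 0.67 (array([560.8,  -1.9, -13.3]), np.float64(0.762))
pl 0.95 (array([551.7, -14.8,   2.1]), np.float64(0.952))
jig 0.84 (array([ 5.602e+02,  4.000e-01, -1.450e+01]), np.float64(0.774))
clock: 2.35
tcp_pos: [469.7, 330.5, 247.8]
ee_rot: [[-0.002, 1.0, -0.001], [1.0, 0.002, -0.001], [-0.001, -0.001, -1.0]]
wrist_force: [-0.8, 0.2, -0.9]
opening: 1.0
grip_force: 0.0
```

```bash
python3 - <<'E'
from h import *
st=robot.state();print(np.round(st["tcp_pos"],1));p=snapshot("wrist");save(p,"w1")
for n,z in [("mould",0),("stone",0),("plate_0",5),("spice_jar_0",0),("muller",0)]:
    for r in models.pinpoint(p,n)[:4]:
        u=px(r["location"]);print(n,round(r["conf"],2),u.round(),toz(p,u,z,st).round(1))
for c,m in masks(p,"mould")[:1]: print("mould",c,fit(p,m,MOULD,[482,300,0],0,st),fit(p,m,MOULD,[482,300,-15],0,st),fit(p,m,MOULD,[482,300,75],0,st))
for c,m in masks(p,"plate_1")[:3]:
    v,u=np.nonzero(m);q=toz(p,(u.mean(),v.mean()),13,st);print("pl",c,q,fit(p,m,PTOP,[*q,0],5,st),fit(p,m,PTOP,[*q,90],5,st))
for c,m in masks(p,"stone")[:1]:
    v,u=np.nonzero(m);q=toz(p,(u.mean(),v.mean()),12,st);print("stone",c,q)
E
```

```text
[469.7 330.5 247.8]
mould 0.66 [263. 178.] [480.4 303.9]
stone 0.77 [231. 278.] [431.5 140. ]
plate_0 0.89 [217. 199.] [415.7 274.8]
plate_0 0.74 [285. 217.] [513.  246.9]
spice_jar_0 0.82 [384. 102.] [636.4 407. ]
mould 0.68 (array([478.2, 301. , -15.7]), np.float64(0.715)) (array([478.3, 301.1, -15.6]), np.float64(0.715)) (array([478.2, 301.1, 164.4]), np.float64(0.715))
pl 0.97 [418.86866006 275.35047793] (array([419.6, 274.4, -15.5]), np.float64(0.945)) (array([419.5, 274.4, 164.5]), np.float64(0.945))
pl 0.56 [514.9438265 247.9277669] (array([515.3, 247.5, -15.5]), np.float64(0.947)) (array([515.3, 247.4, 164.5]), np.float64(0.947))
pl 0.34 [481.31539712 325.31462434] (array([436.1, 367.4, -15.9]), np.float64(0.236)) (array([416.4, 356.7,  75.3]), np.float64(0.23))
stone 0.57 [436.04689452 135.91108187]
```

View pics/w1.png

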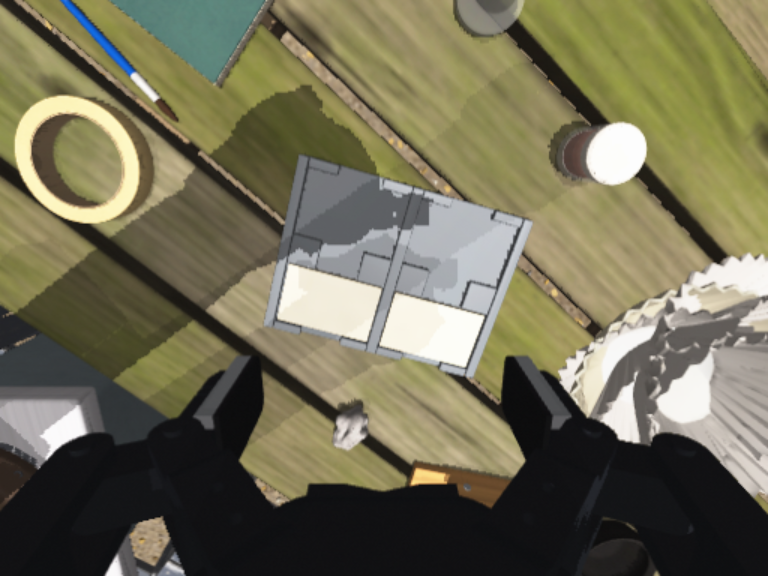

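```bash
python3 -m jog '{"linear":[[-2,1,1],[-4,2,2],[-6,3,4],[-8.3,4.6,6],[-8.3,4.6,8],[-8.3,4.6,10],[-8.3,4.6,12],[-8.3,4.6,12],[-8.3,4.6,12],[-8.3,4.6,12],[-8.3,4.6,12]],"turn":[-8.5,-17,-25.5,-34,-42.5,-51,-59.5,-68,-74.5,-74.5,-74.5]}' 0.9 60
python3 - <<'E'
from h import *
st=robot.state();R=st["ee_rot"];print(np.round(st["tcp_pos"],1),np.degrees(np.arctan2(-R[0][1],R[1][1])),np.round(st["joint_positions"]));p=snapshot("wrist");save(p,"w2")
for c,m in masks(p,"mould")[:1]: print("mould",c,fit(p,m,MOULD,[478,301,-15.5],0,st))
for c,m in masks(p,"plate_1")[:3]:
    v,u=np.nonzero(m);q=toz(p,(u.mean(),v.mean()),13,st);print("pl",c,q,fit(p,m,PTOP,[*q,-15.5],5,st),m.sum())
E
```

```text
clock: 3.9
tcp_pos: [516.1, 246.9, 128.4]
ee_rot: [[-0.963, 0.27, 0.0], [0.27, 0.963, 0.0], [-0.0, 0.0, -1.0]]
wrist_force: [0.1, 0.1, 0.4]
opening: 0.905
grip_force: 0.0
[516.1 246.9 128.4] -15.67330479809649 [ 26.  14. -10.  67.   0.  41.]
mould 0.69 (array([477.4, 300. , -15.5]), np.float64(0.682))
pl 0.69 [416.01578007 273.02644874] (array([419.4, 272. , -15.6]), np.float64(0.978)) 7994
pl 0.6 [511.2630622  246.17862498] (array([514.2, 245.3, -15.8]), np.float64(0.984)) 5632
pl 0.56 [551.81930321 -15.06106204] (array([549.3, -18.7,  -7.4]), np.float64(0.838)) 3151
```

View pics/w2.png

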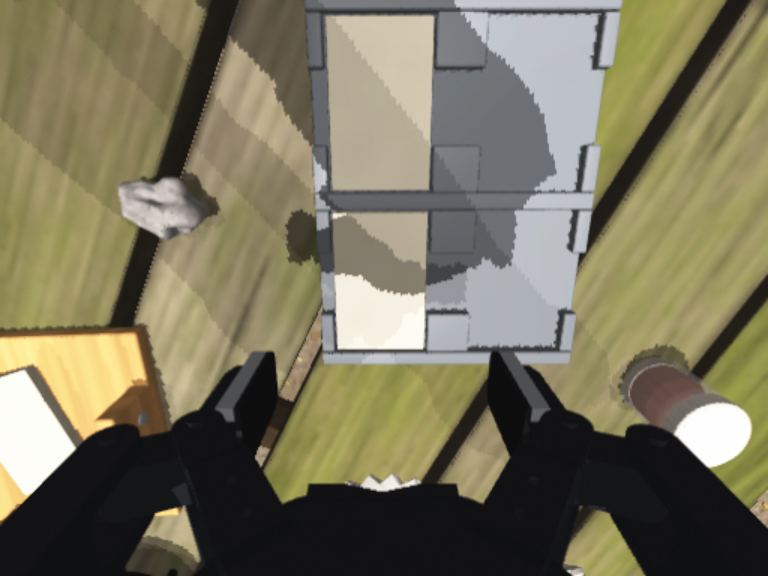

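```bash
python3 -m jog '{"linear":[[0.1,-0.1,3],[0.1,-0.1,6],[0.1,-0.1,8],[0.1,-0.1,9.5],[0.1,-0.1,10],[0.1,-0.1,10.2],[0.1,-0.1,10.2],[0.1,-0.1,10.2]],"turn":[0,0,0,0,0,0,0,0]}' 0.76
python3 -m jog '{"linear":[[0,0,0.1],[0,0,0.2],[0,0,0.3],[0,0,0.3]],"turn":[0,0,0,0]}'
```

```text
clock: 4.85
tcp_pos: [515.4, 246.6, 27.3]
ee_rot: [[-0.964, 0.267, 0.001], [0.267, 0.964, 0.001], [-0.001, 0.001, -1.0]]
wrist_force: [0.5, -0.0, -0.0]
opening: 0.763
grip_force: 0.0
clock: 5.25
tcp_pos: [514.7, 246.2, 23.2]
ee_rot: [[-0.964, 0.267, -0.0], [0.267, 0.964, -0.0], [0.0, -0.0, -1.0]]
wrist_force: [-0.2, -0.3, -0.2]
opening: 0.758
grip_force: 0.0
```

```bash
python3 -m jog '{"linear":[[0,0,0.1],[0,0,0.2],[0,0,0.2]],"turn":[0,0,0]}'; python3 - <<'E'
from h import *
p=snapshot("wrist");save(p,"w3")
E
```

```text
clock: 5.55
tcp_pos: [514.6, 246.3, 21.1]
ee_rot: [[-0.964, 0.267, -0.0], [0.267, 0.964, -0.0], [0.0, -0.0, -1.0]]
wrist_force: [0.3, 0.2, 0.6]
opening: 0.763
grip_force: 0.0
```

View pics/w3.png

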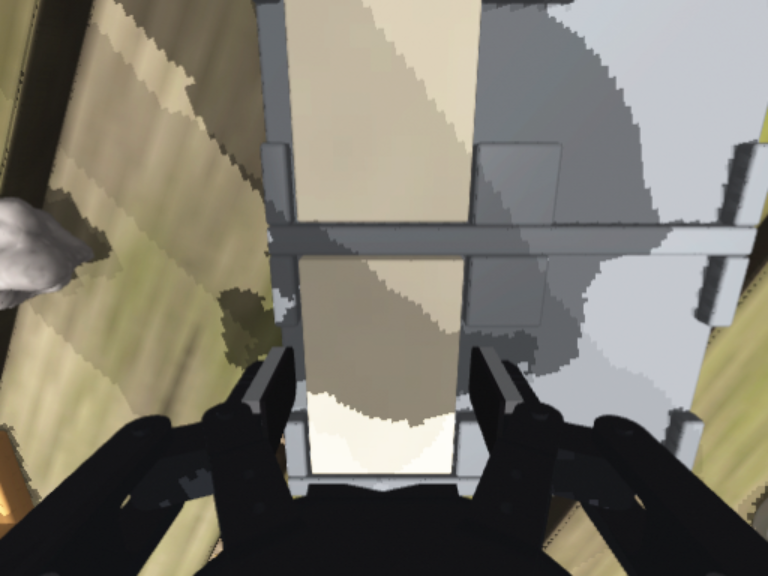

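```bash
python3 -m jog '{"linear":[[0,0,0.1],[0,0,0.2],[0,0,0.2]],"turn":[0,0,0]}'; python3 -m jog '{"linear":[[0,0,0.1],[0,0,0.2],[0,0,0.2]],"turn":[0,0,0]}'
```

```text
clock: 5.9
tcp_pos: [514.7, 246.3, 19.1]
ee_rot: [[-0.964, 0.267, -0.0], [0.267, 0.964, -0.0], [0.0, -0.0, -1.0]]
wrist_force: [0.3, 0.2, -0.1]
opening: 0.761
grip_force: 0.0
clock: 6.2
tcp_pos: [514.7, 246.2, 17.1]
ee_rot: [[-0.964, 0.267, -0.0], [0.267, 0.964, -0.0], [0.0, -0.0, -1.0]]
wrist_force: [0.5, -0.4, 0.8]
opening: 0.761
grip_force: 0.0
```

```bash
python3 -m jog '{"linear":[[0,0,0],[0,0,0],[0,0,0],[0,0,0],[0,0,0]],"turn":[0,0,0,0,0]}' 0.55 60; python3 -m jog '{"linear":[[0,0,-0.5],[0,0,-1.5],[0,0,-3],[0,0,-5],[0,0,-7],[0,0,-9],[0,0,-9]],"turn":[0,0,0,0,0,0,0]}'
python3 - <<'E'
from h import *
p=snapshot("wrist");save(p,"w4")
E
```

```text
clock: 6.7
tcp_pos: [515.4, 246.6, 18.4]
ee_rot: [[-0.964, 0.267, 0.002], [0.267, 0.964, 0.001], [-0.001, 0.001, -1.0]]
wrist_force: [-0.9, -0.4, 5.8]
opening: 0.638
grip_force: 66.8
clock: 7.4
tcp_pos: [516.3, 247.1, 110.7]
ee_rot: [[-0.964, 0.267, 0.005], [0.267, 0.964, 0.002], [-0.004, 0.003, -1.0]]
wrist_force: [0.0, -0.3, -1.0]
opening: 0.636
grip_force: 63.2
```

View pics/w4.png

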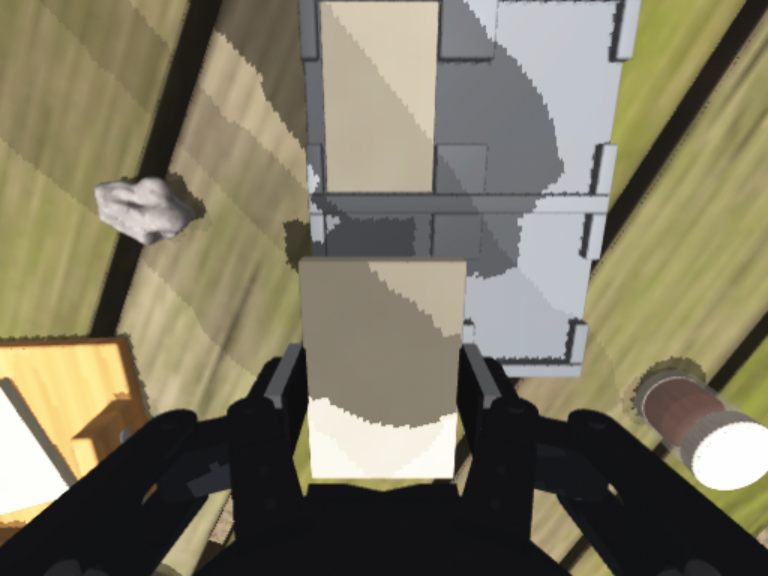

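```bash
python3 -m jog '{"linear":[[-0.2,-2,-2],[-0.6,-5,-5],[-1,-9,-8],[-1.4,-13.5,-8],[-1.8,-18,-8],[-2.1,-22,-8],[-2.4,-25,-8],[-2.4,-26,-8],[-2.4,-26,-8],[-2.4,-26,-8]],"turn":[0,0,0,0,0,0,0,0,0,0]}'
cat > jf.py <<'E'
from h import *
import sys
st=robot.state();print(np.round(st["tcp_pos"],1));p=snapshot("wrist");save(p,sys.argv[1])
for c,m in masks(p,"jig")[:2]: print("jig",c,fit(p,m,JIG,[562,-1,-14],0,st))
for c,m in masks(p,"plate_0")[:3]:
    v,u=np.nonzero(m);q=toz(p,(u.mean(),v.mean()),20,st);print("pl",c,q.round(1),fit(p,m,PTOP,[*q,0],12,st),m.sum())
for r in models.pinpoint(p,"corner_seat")[:1]: print("seat",toz(p,px(r["location"]),12,st))
for r in models.pinpoint(p,"jig")[:1]: print("jig",toz(p,px(r["location"]),0,st))
E
python3 jf.py w5
```

```text
clock: 8.45
tcp_pos: [468.4, -10.1, 186.8]
ee_rot: [[-0.964, 0.267, -0.001], [0.267, 0.964, 0.001], [0.001, 0.0, -1.0]]
wrist_force: [-0.0, -0.0, -0.2]
opening: 0.634
grip_force: 63.3
[468.4 -10.1 186.8]
jig 0.73 (array([544.9, -33.3,  -8.5]), np.float64(0.792))
jig 0.56 (array([588.2,  40.1,  25.7]), np.float64(0.172))
pl 0.86 [417.6 248.5] (array([416.7, 263. , -15.5]), np.float64(0.947)) 2772
pl 0.61 [547.6 -32.5] (array([512.3,  -8.4,  10.7]), np.float64(0.231)) 15371
```

View pics/w5.png

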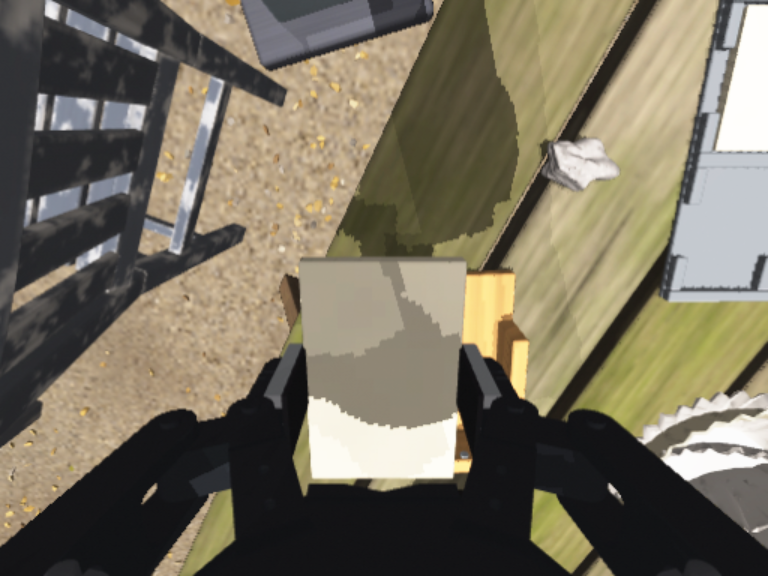

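```bash
python3 -m jog '{"linear":[[-2,0.5,0],[-5,1.2,0],[-8,2,0],[-12,3,0],[-15.5,3.7,0],[-17,4,0],[-17,4,0],[-17,4,0]],"turn":[0,0,0,0,0,0,0,0]}'
python3 jf.py w6
```

```text
clock: 9.5
tcp_pos: [642.5, -17.0, 186.6]
ee_rot: [[-0.964, 0.267, -0.002], [0.267, 0.964, 0.0], [0.001, -0.0, -1.0]]
wrist_force: [-0.7, 0.2, 0.5]
opening: 0.633
grip_force: 63.3
[642.5 -17.  186.6]
jig 0.57 (array([561.6,  -3.7, -13.4]), np.float64(0.734))
pl 0.74 [721.4 -39.4] (array([685.7,  -7.2, -12.8]), np.float64(0.236)) 15259
pl 0.69 [549.4 -15.3] (array([552.1, -15.7,   2.6]), np.float64(0.971)) 5108
seat [584.99019897  24.0890355 ]
```

View pics/w6.png

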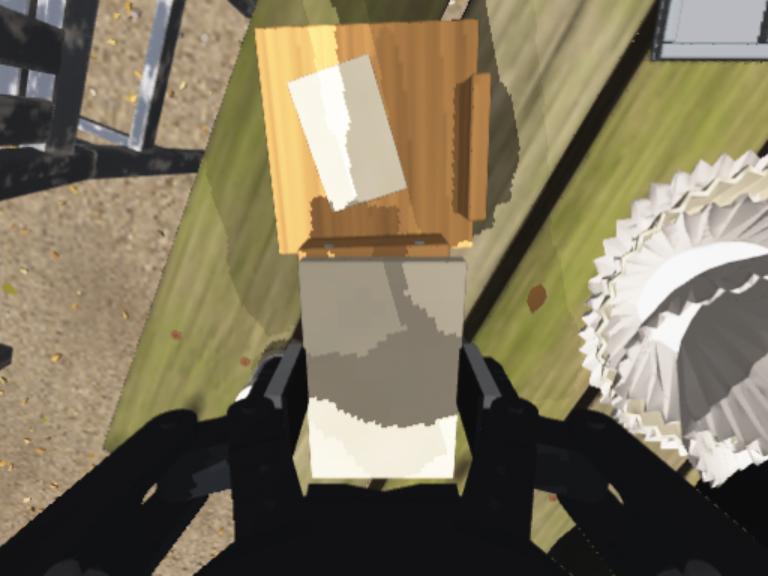

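```bash
python3 - <<'E'
from h import *
st=robot.state();p=snapshot("wrist")
W=np.array([toz(p,np.array(u)/1.5,12,st) for u in [(256,28),(477,20),(281,254)]]);L=np.array([[-75,-72.5],[-75,72.5],[75,-72.5]])
A,B=L-L.mean(0),W-W.mean(0);th=np.arctan2((A[:,0]*B[:,1]-A[:,1]*B[:,0]).sum(),(A*B).sum())
R=np.array([[np.cos(th),-np.sin(th)],[np.sin(th),np.cos(th)]]);c=W.mean(0)-R@L.mean(0)
print(np.degrees(th),c,"seat",c+R@[19,32.5],"plate0 in jig",R.T@(np.array([552,-15.3])-c),(W-c)@R)
E
```

```text
-13.320418636435162 [561.98210183  -2.8240529 ] seat [587.958829   24.4240598] plate0 in jig [ -6.83913662 -14.44014623] [[-75.0869744  -71.39607818]
 [-74.21883567  70.64095265]
 [ 74.30581007 -71.74487448]]
```

```bash
python3 -m jog '{"linear":[[2,-0.5,0],[5,-1.3,0],[8.8,-2.2,1],[8.8,-2.2,4],[8.8,-2.2,8],[8.8,-2.2,11],[8.8,-2.2,13],[8.8,-2.2,14],[8.8,-2.2,14.4],[8.8,-2.2,14.4]],"turn":[-2,-2,-2,-2,-2,-2,-2,-2,-2,-2]}'
python3 -m jog '{"linear":[[0,0,0.2],[0,0,0.5],[0,0,0.7],[0,0,0.7]],"turn":[0,0,0,0]}'
```

```text
clock: 10.8
tcp_pos: [552.4, -15.2, 43.8]
ee_rot: [[-0.972, 0.233, 0.001], [0.233, 0.972, -0.0], [-0.001, 0.0, -1.0]]
wrist_force: [-0.3, -0.1, -0.2]
opening: 0.642
grip_force: 43.0
clock: 11.2
tcp_pos: [552.2, -15.2, 36.3]
ee_rot: [[-0.972, 0.233, -0.0], [0.233, 0.972, -0.0], [0.0, -0.0, -1.0]]
wrist_force: [0.6, -0.2, -0.1]
opening: 0.63
grip_force: 67.2
```

```bash
python3 -m jog '{"linear":[[0,0,0.1],[0,0,0.2],[0,0,0.2]],"turn":[0,0,0]}' | grep -E "tcp|force"; python3 -m jog '{"linear":[[0,0,0.1],[0,0,0.1],[0,0,0.1]],"turn":[0,0,0]}'| grep -E "tcp|force"
```

```text
tcp_pos: [552.1, -15.2, 34.2]
wrist_force: [-0.4, 0.6, -1.0]
grip_force: 67.2
tcp_pos: [552.3, -15.2, 33.4]
wrist_force: [-1.0, -0.3, 1.7]
grip_force: 68.4
```

```bash
python3 -m jog '{"linear":[[0,0,0],[0,0,0],[0,0,0],[0,0,-0.5],[0,0,-2],[0,0,-5],[0,0,-9],[0,0,-10]],"turn":[0,0,0,0,0,0,0,0]}' 0.78 60|grep -E "tcp|force|open"
python3 -m jog '{"linear":[[1.5,2,0],[4,5,0],[7,9,0],[10,13,0],[13,17,0],[16,21,0],[18.5,24,0],[19.6,24.9,0],[19.6,24.9,0],[19.6,24.9,0],[19.6,24.9,0]],"turn":[2,2,2,2,2,2,2,2,2,2,2]}'|grep -E "tcp|force|open"
python3 - <<'E'
from h import *
st=robot.state();R=st["ee_rot"];print(np.round(st["tcp_pos"],1),np.degrees(np.arctan2(-R[0][1],R[1][1])));p=snapshot("wrist")
for c,m in masks(p,"plate_1")[:3]:
    v,u=np.nonzero(m);q=toz(p,(u.mean(),v.mean()),13,st);print("pl",c,q,fit(p,m,PTOP,[*q,-15.5],5,st),m.sum())
p=snapshot("scene")
for c,m in masks(p,"plate_1")[:4]:
    v,u=np.nonzero(m);print("pl",c,toz(p,(u.mean(),v.mean()),26,st),m.sum())
E
```

```text
tcp_pos: [554.2, -15.3, 138.1]
wrist_force: [0.8, -0.3, -0.7]
opening: 0.783
grip_force: 0.0
tcp_pos: [420.3, 271.6, 133.2]
wrist_force: [0.1, -0.4, 1.1]
opening: 0.777
grip_force: 0.0
[420.3 271.6 133.2] -15.591910058868281
pl 0.72 [518.972064   -42.49630091] (array([491.8, -74.4,  25.2]), np.float64(0.457)) 238
pl 0.57 [415.46102974 273.24441854] (array([418.1, 272.3, -15.4]), np.float64(0.977)) 5369
pl 0.49 [510.77968947 -22.69799183] (array([482.3, -56. ,  24.6]), np.float64(0.087)) 78
pl 0.88 [546.67206134 -14.48160323] 305
pl 0.7 [409.17084041 285.6007754 ] 639
pl 0.57 [506.49667602  16.36532451] 10
```

```bash
python3 -m jog '{"linear":[[0.2,0.1,3],[0.2,0.1,6],[0.2,0.1,8.5],[0.2,0.1,10],[0.2,0.1,11],[0.2,0.1,11.3],[0.2,0.1,11.5],[0.2,0.1,11.5]],"turn":[0,0,0,0,0,0,0,0]}' 0.76 |grep -E "tcp|force|open"
python3 -m jog '{"linear":[[0,0,0],[0,0,0],[0,0,0],[0,0,0],[0,0,0]],"turn":[0,0,0,0,0]}' 0.55 60|grep -E "tcp|force|open"
```

```text
tcp_pos: [418.6, 274.4, 18.9]
wrist_force: [0.4, -0.1, -0.2]
opening: 0.76
grip_force: 0.0
tcp_pos: [418.6, 274.2, 19.6]
wrist_force: [-1.2, -1.9, 5.1]
opening: 0.634
grip_force: 63.0
```

```bash
python3 -m jog '{"linear":[[0,0,-0.5],[0,0,-1.5],[0,0,-3],[0,0,-6],[0,0,-10],[0,0,-14],[0,0,-17],[0,0,-17]],"turn":[0,0,0,0,0,0,0,0]}'|grep -E "tcp|force|open"
python3 -m jog '{"linear":[[-2,-1.5,0],[-5,-4,0],[-9,-7,0],[-13,-10,0],[-17,-13,0],[-21,-16,0],[-25,-19,0],[-28,-21.3,0],[-29.2,-22.1,0],[-29.2,-22.1,0],[-29.2,-22.1,0]],"turn":[0,0,0,0,0,0,0,0,0,0,0]}'|grep -E "tcp|force|open"
python3 jf.py w7
```

```text
tcp_pos: [420.1, 275.5, 194.0]
wrist_force: [0.5, 1.3, -0.1]
opening: 0.632
grip_force: 63.3
tcp_pos: [639.8, -16.2, 187.9]
wrist_force: [-0.2, -0.9, -0.4]
opening: 0.631
grip_force: 63.2
[639.8 -16.2 187.9]
pl 0.78 [550.2 -16.2] (array([552.5, -16.8, -13.3]), np.float64(0.964)) 5327
pl 0.67 [547.1 -12. ] (array([551.9, -15.6,   2.8]), np.float64(0.093)) 477
pl 0.65 [716.5 -38.1] (array([683.2,   1.6, -15.5]), np.float64(0.237)) 15176
seat [587.19711165  21.79543869]
jig [ 711.74439064 -129.39945186]
```

View pics/w7.png

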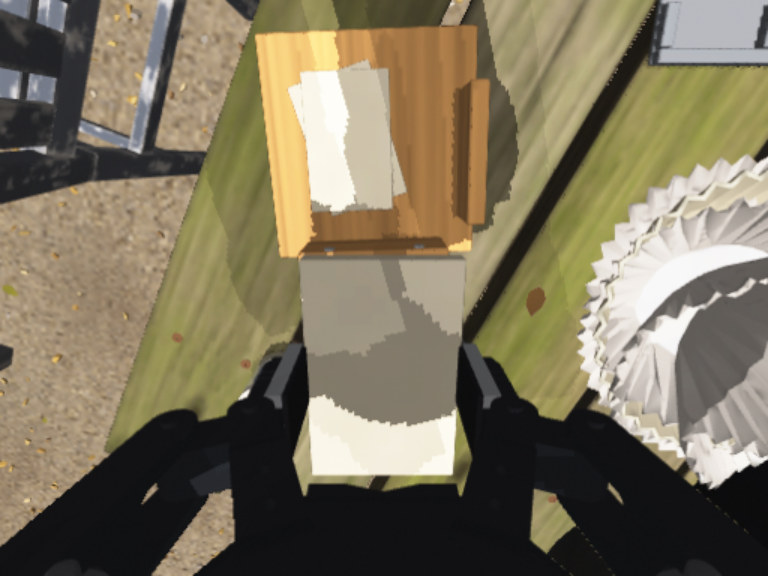

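```bash
python3 -m jog '{"linear":[[2,-0.5,0],[5,-1.3,0],[8.5,-2.3,1],[8.5,-2.3,4],[8.5,-2.3,8],[8.5,-2.3,11],[8.5,-2.3,13],[8.5,-2.3,14],[8.5,-2.3,14.4],[8.5,-2.3,14.4]],"turn":[-2,-2,-2,-2,-2,-2,-2,-2,-2,-2]}'|grep -E "tcp|force|open"
python3 -m jog '{"linear":[[0,0,0.1],[0,0,0.2],[0,0,0.2]],"turn":[0,0,0]}'|grep -E "tcp|force|open"
```

```text
tcp_pos: [552.6, -16.0, 44.8]
wrist_force: [-0.6, -0.1, 0.5]
opening: 0.633
grip_force: 63.2
tcp_pos: [552.8, -16.3, 42.9]
wrist_force: [-0.4, -0.9, -0.9]
opening: 0.63
grip_force: 63.2
```

```bash
python3 -m jog '{"linear":[[0,0,0.1],[0,0,0.1],[0,0,0.1]],"turn":[0,0,0]}'|grep -E "tcp|force"; python3 -m jog '{"linear":[[0,0,0.1],[0,0,0.1],[0,0,0.1]],"turn":[0,0,0]}'|grep -E "tcp|force"
```

```text
tcp_pos: [552.8, -16.3, 42.6]
wrist_force: [-3.2, -0.8, 6.5]
grip_force: 64.0
tcp_pos: [552.8, -16.3, 42.5]
wrist_force: [-5.1, -0.9, 14.0]
grip_force: 64.7
```

```bash
python3 -m jog '{"linear":[[0,0,-0.1],[0,0,-0.1],[0,0,-0.1],[0,0,-0.5],[0,0,-2],[0,0,-5],[0,0,-7],[0,0,-7]],"turn":[0,0,0,0,0,0,0,0]}' 0.78 60|grep -E "tcp|force|open"
python3 -m jog '{"linear":[[-0.3,-2,0],[-0.3,-5,0],[-0.3,-7,0],[-0.3,-7,0],[-0.3,-7,0],[-0.3,-7,0],[-0.3,-7,0],[-0.3,-7,0],[-0.3,-7,0],[-0.3,-7,0],[-0.3,-7,0],[-0.3,-7,0]],"turn":[8.5,17,25.5,34,42.5,51,59.5,68,76.5,85,90.3,90.3]}' 0.6 60|grep -E "tcp|force|open"
cat > lk.py <<'E'
from h import *
import sys
C=np.array([562,-3.]);a=np.radians(-13.4);R2=np.array([[np.cos(a),-np.sin(a)],[np.sin(a),np.cos(a)]])
st=robot.state();R=np.array(st["ee_rot"]);print("tcp",np.round(st["tcp_pos"],1),"jig",(R2.T@(np.array(st["tcp_pos"][:2])-C)).round(1),"toolx yaw",np.degrees(np.arctan2(R[1,0],R[0,0])).round(1))
p=snapshot("wrist");save(p,sys.argv[1])
for c,m in masks(p,"plate_0")[:3]:
    v,u=np.nonzero(m);q=toz(p,(u.mean(),v.mean()),36,st);q,s=fit(p,m,PTOP,[*q,-13],28,st);print("pl",c,q,"jig",(R2.T@(q[:2]-C)).round(1),s,m.sum())
for c,m in masks(p,"jig")[:1]: print("jig",c,fit(p,m,JIG,[562,-3,-13.4],0,st))
E
python3 lk.py w8
```

```text
tcp_pos: [554.2, -16.3, 113.4]
wrist_force: [0.5, -0.1, -0.6]
opening: 0.782
grip_force: 0.0
tcp_pos: [538.5, -85.0, 109.2]
wrist_force: [-0.3, 0.4, 0.2]
opening: 0.601
grip_force: 0.0
tcp [538.5 -85.  109.2] jig [ -3.9 -85.2] toolx yaw 76.2
pl 0.76 [553.4 -17.5 -13.8] jig [ -5.  -16.1] 0.971 10293
pl 0.59 [549.6 -17.2   2.6] jig [ -8.8 -16.7] 0.064 675
jig 0.69 (array([560.6,  -1.6, -13.7]), np.float64(0.701))
```

View pics/w8.png

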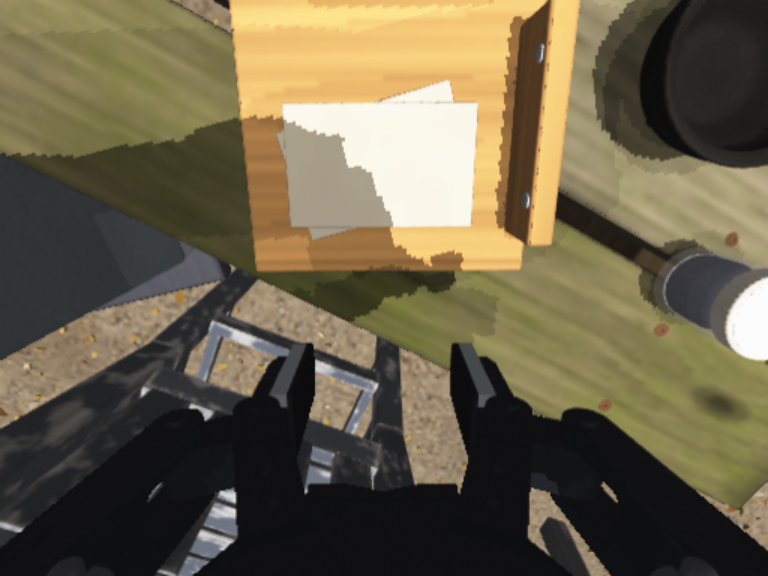

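```bash
python3 -m jog '{"linear":[[0,0,3],[0,0,6],[0,0,7.5],[0,0,8.1],[0,0,8.1],[0,0,8.1]],"turn":[0,0,0,0,0,0]}'|grep -E "tcp|force|open"
python3 -m jog '{"linear":[[1,0,0],[1.6,0,0],[2.2,0,0],[2.8,0,0],[3.3,0,0],[3.8,0,0],[4.3,0,0],[4.8,0,0],[5.2,0,0],[5.6,0,0],[6,0,0],[6,0,0]],"turn":[0,0,0,0,0,0,0,0,0,0,0,0]}'|grep -E "tcp|force|open"
python3 lk.py w9
```

```text
tcp_pos: [539.6, -85.2, 30.1]
wrist_force: [-0.5, -0.0, -0.2]
opening: 0.597
grip_force: 0.0
tcp_pos: [553.4, -26.2, 29.3]
wrist_force: [-0.5, -0.4, -0.5]
opening: 0.6
grip_force: 0.0
tcp [553.4 -26.2  29.3] jig [ -3.  -24.5] toolx yaw 76.2
pl 0.98 [571.5   7.9  31.2] jig [ 6.7 12.8] 0.041 978
pl 0.67 [564.6  15.5 -20.8] jig [-1.8 18.6] 0.978 23481
pl 0.63 [565.2  15.8 -26.6] jig [-1.2 19. ] 0.009 206
jig 0.93 (array([560.3,  -3.3, -13.1]), np.float64(0.574))
```

View pics/w9.png

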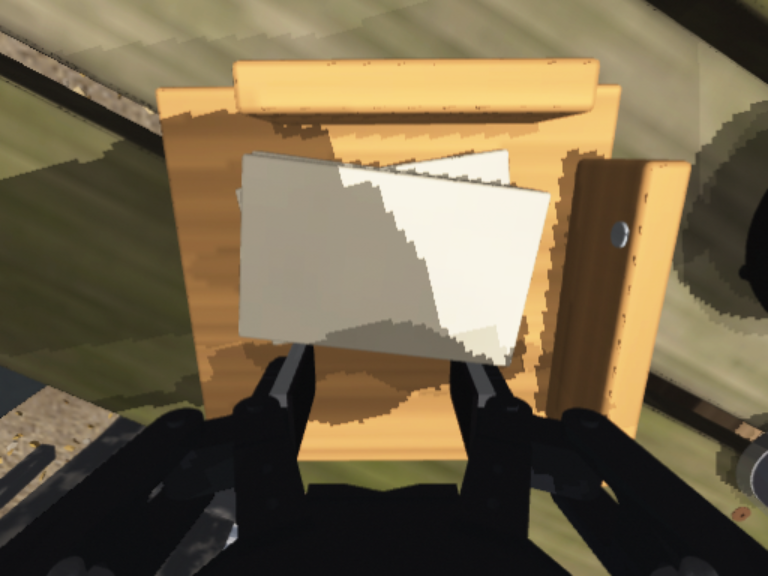

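```bash
python3 -m jog '{"linear":[[0.3,0,0],[0.6,0,0],[0.9,0,0],[1.2,0,0],[1.4,0,0],[1.4,0,0]],"turn":[0,0,0,0,0,0]}'|grep -E "tcp|force|open"
python3 lk.py w10
```

```text
tcp_pos: [556.5, -12.9, 29.2]
wrist_force: [0.2, -0.2, -0.3]
opening: 0.601
grip_force: 0.3
tcp [556.5 -12.9  29.2] jig [ -3.  -10.9] toolx yaw 76.2
pl 0.81 [ 560.4    9.9 -122.1] jig [-4.5 12.2] 0.0 4
pl 0.75 [604.5   8.6 -92.7] jig [38.7 21.1] 0.022 486
pl 0.71 [568.7  26.1 -16.8] jig [-0.2 29.9] 0.979 23102
jig 0.79 (array([560.4,  -3.1, -13.3]), np.float64(0.507))
```

View pics/w10.png

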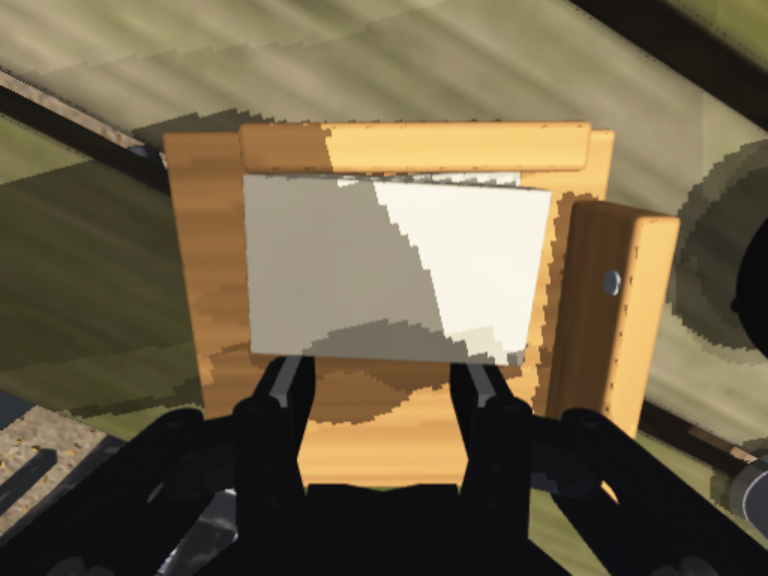

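```bash
for i in 1 2; do :; done; python3 -m jog '{"linear":[[0.1,0,0],[0.2,0,0],[0.3,0,0],[0.3,0,0]],"turn":[0,0,0,0]}'|grep -E "tcp|force|open"
python3 -m jog '{"linear":[[0.1,0,0],[0.2,0,0],[0.2,0,0]],"turn":[0,0,0]}'|grep -E "tcp|force|open"; python3 lk.py t
```

```text
tcp_pos: [557.3, -10.3, 29.3]
wrist_force: [-1.7, -2.0, -0.1]
opening: 0.601
grip_force: 0.8
tcp_pos: [557.8, -8.6, 29.3]
wrist_force: [-2.2, -3.5, 1.3]
opening: 0.604
grip_force: 2.0
tcp [557.8  -8.6  29.3] jig [-2.8 -6.5] toolx yaw 76.2
pl 0.71 [569.7  27.5 -13.5] jig [ 0.4 31.5] 0.955 22081
jig 0.68 (array([560.1,  -2.8, -13.2]), np.float64(0.484))
```

```bash
python3 -m jog '{"linear":[[0.1,0,0],[0.2,0,0],[0.2,0,0]],"turn":[0,0,0]}'|grep -E "tcp|force|open";python3 -m jog '{"linear":[[0.1,0,0],[0.2,0,0],[0.2,0,0]],"turn":[0,0,0]}'|grep -E "tcp|force|open"
```

```text
tcp_pos: [557.8, -8.5, 29.3]
wrist_force: [-3.5, -11.6, 3.6]
opening: 0.599
grip_force: 6.1
tcp_pos: [557.8, -8.4, 29.4]
wrist_force: [-4.5, -19.5, 3.8]
opening: 0.599
grip_force: 9.8
```

```bash
python3 -m jog '{"linear":[[-0.6,0,0],[-1.5,0,0],[-2.5,0,-0.5],[-2.5,0,-3],[-2.5,0,-7],[-2.5,0,-8.1],[-2.5,0,-8.1]],"turn":[0,0,0,0,0,0,0]}'|grep -E "tcp|force|open"
python3 -m jog '{"linear":[[2,-2,0],[4,-5,0],[5.6,-6.7,0],[5.6,-6.7,0],[5.6,-6.7,0],[5.6,-6.7,0],[5.6,-6.7,0],[5.6,-6.7,0],[5.6,-6.7,0],[5.6,-6.7,0],[5.6,-6.7,0],[5.6,-6.7,0]],"turn":[-8.5,-17,-25.5,-34,-42.5,-51,-59.5,-68,-76.5,-85,-90,-90]}' 0.22|grep -E "tcp|force|open"
python3 lk.py w11
```

```text
tcp_pos: [554.4, -28.9, 112.8]
wrist_force: [1.0, 0.0, 0.3]
opening: 0.599
grip_force: 0.0
tcp_pos: [500.2, 41.6, 108.8]
wrist_force: [0.5, 0.7, -0.3]
opening: 0.216
grip_force: 0.0
tcp [500.2  41.6 108.8] jig [-70.4  29.1] toolx yaw 166.2
pl 0.87 [567.1  18.   -2. ] jig [ 0.1 21.6] 0.59 3568
pl 0.52 [562.8  30.4 -13.8] jig [-7.  32.7] 0.024 144
jig 0.68 (array([560.8,  -2.8, -13.2]), np.float64(0.351))
```

```bash
python3 -m jog '{"linear":[[0,0,3],[0,0,6],[0,0,7.3],[0,0,7.7],[0,0,7.7],[0,0,7.7]],"turn":[0,0,0,0,0,0]}'|grep -E "tcp|force|open"
python3 -m jog '{"linear":[[-0.5,0,0],[-0.9,0,0],[-1.3,0,0],[-1.6,0,0],[-1.9,0,0],[-2.2,0,0],[-2.5,0,0],[-2.8,0,0],[-2.8,0,0]],"turn":[0,0,0,0,0,0,0,0,0]}'|grep -E "tcp|force|open"
python3 -m jog '{"linear":[[-0.1,0,0],[-0.2,0,0],[-0.3,0,0],[-0.3,0,0]],"turn":[0,0,0,0]}'|grep -E "tcp|force|open"
python3 lk.py w12
```

```text
tcp_pos: [501.9, 41.7, 34.4]
wrist_force: [0.5, 0.4, 0.3]
opening: 0.219
grip_force: 0.0
tcp_pos: [528.9, 34.8, 33.3]
wrist_force: [0.5, -0.0, 1.1]
opening: 0.218
grip_force: 0.0
tcp_pos: [531.3, 34.2, 33.3]
wrist_force: [-0.5, 0.3, -0.4]
opening: 0.219
grip_force: 0.2
tcp [531.3  34.2  33.3] jig [-38.5  29.1] toolx yaw 166.2
pl 0.84 [574.5  39.4 -13.6] jig [ 2.3 44.1] 0.019 256
pl 0.67 [581.5  12.9   0.9] jig [15.3 20. ] 0.21 2346
pl 0.54 [574.1  11.6  -2.5] jig [ 8.4 17. ] 0.022 265
jig 0.67 (array([560.9,  -3.2, -13.1]), np.float64(0.438))
```

```bash
python3 -m jog '{"linear":[[0.3,0,0],[0.3,0,0.2],[0.1,0,0.2],[0,0,0.2],[-0.1,0,0.2],[-0.2,0,0.2],[-0.2,0,0.2]],"turn":[0,0,0,0,0,0,0]}'|grep -E "tcp|force|open"
python3 -m jog '{"linear":[[-0.1,0,0],[-0.2,0,0],[-0.2,0,0]],"turn":[0,0,0]}'|grep -E "tcp|force"
python3 -m jog '{"linear":[[-0.1,0,0],[-0.2,0,0],[-0.2,0,0]],"turn":[0,0,0]}'|grep -E "tcp|force"
```

```text
tcp_pos: [532.9, 33.8, 31.2]
wrist_force: [-1.4, 0.9, 1.4]
opening: 0.219
grip_force: 1.1
tcp_pos: [533.0, 33.7, 31.2]
wrist_force: [-9.2, 2.1, 7.9]
grip_force: 4.6
tcp_pos: [533.1, 33.7, 31.1]
wrist_force: [-16.1, 4.3, 12.8]
grip_force: 8.0
```

```bash
python3 -m jog '{"linear":[[0.7,0,0],[1.5,0,0],[2.4,0,-0.5],[2.4,0,-3],[2.4,0,-7],[2.4,0,-8],[2.4,0,-8]],"turn":[0,0,0,0,0,0,0]}'|grep -E "tcp|force"
python3 -m jog '{"linear":[[0,-2,0],[-2,-5,0],[-5,-6.9,0],[-7.1,-6.9,0],[-7.1,-6.9,0],[-7.1,-6.9,0],[-7.1,-6.9,0],[-7.1,-6.9,0],[-7.1,-6.9,0],[-7.1,-6.9,0],[-7.1,-6.9,0],[-7.1,-6.9,0]],"turn":[8.5,17,25.5,34,42.5,51,59.5,68,76.5,85,90,90]}' 0.6|grep -E "tcp|force|open"
python3 lk.py w13
```

```text
tcp_pos: [515.1, 38.7, 113.6]
wrist_force: [0.6, 0.1, -0.0]
grip_force: 0.0
tcp_pos: [565.3, -45.3, 109.6]
wrist_force: [0.7, -0.4, 0.0]
opening: 0.6
grip_force: 0.0
tcp [565.3 -45.3 109.6] jig [ 13.1 -40.4] toolx yaw 76.2
pl 0.8 [586.6  23.2 -13.7] jig [17.9 31.2] 0.987 10560
jig 0.65 (array([560.6,  -3.2, -13.4]), np.float64(0.694))
```

View pics/w13.png

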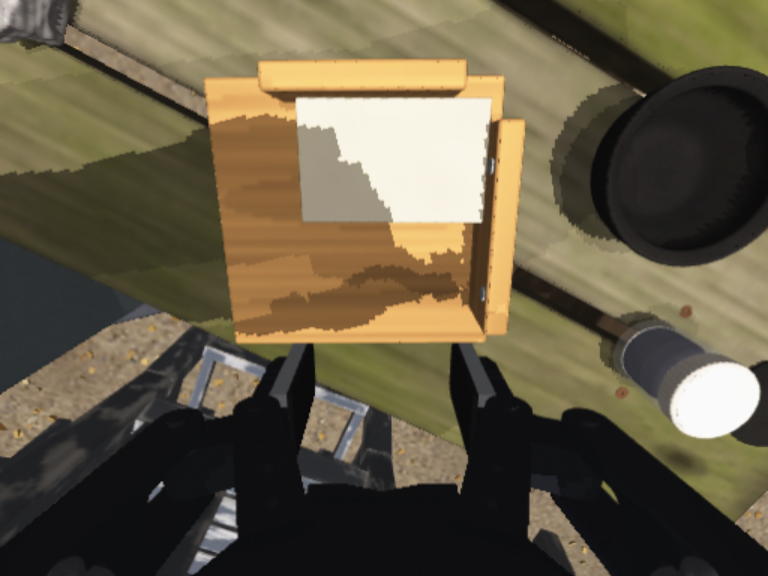

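```bash
python3 -m jog '{"linear":[[0,0,3],[0,0,6],[0,0,7.5],[0,0,8.1],[0,0,8.1],[0.8,0,8.1],[1.5,0,8.1],[2.1,0,8.1],[2.6,0,8.1],[3,0,8.1],[3.2,0,8.1],[3.2,0,8.1]],"turn":[0,0,0,0,0,0,0,0,0,0,0,0]}'|grep -E "tcp|force|open"
python3 -m jog '{"linear":[[0.1,0,0],[0.2,0,0],[0.3,0,0],[0.3,0,0]],"turn":[0,0,0,0]}'|grep -E "tcp|force"
python3 -m jog '{"linear":[[0.1,0,0],[0.2,0,0],[0.3,0,0],[0.3,0,0]],"turn":[0,0,0,0]}'|grep -E "tcp|force"; python3 lk.py t2
```

```text
tcp_pos: [573.9, -14.0, 30.3]
wrist_force: [0.2, 0.3, -0.2]
opening: 0.6
grip_force: 0.0
tcp_pos: [574.3, -12.6, 30.3]
wrist_force: [-1.0, -4.8, 0.4]
grip_force: 2.6
tcp_pos: [574.3, -12.4, 30.3]
wrist_force: [-3.7, -15.9, 3.7]
grip_force: 8.0
tcp [574.3 -12.4  30.3] jig [14.2 -6.3] toolx yaw 76.1
pl 0.86 [586.7  23.7 -12.7] jig [17.8 31.7] 0.964 22061
```

```bash
python3 -m jog '{"linear":[[-0.6,0,0],[-1.5,0,0],[-2.5,0,-0.5],[-2.5,0,-3],[-2.5,0,-7],[-2.5,0,-8.1],[-2.5,0,-8.1]],"turn":[0,0,0,0,0,0,0]}'|grep -E "tcp|force"
python3 -m jog '{"linear":[[0,-2,0],[2,-5,0],[4,-7.2,0],[5.6,-7.2,0],[5.6,-7.2,0],[5.6,-7.2,0],[5.6,-7.2,0],[5.6,-7.2,0],[5.6,-7.2,0],[5.6,-7.2,0],[5.6,-7.2,0],[5.6,-7.2,0]],"turn":[-8.5,-17,-25.5,-34,-42.5,-51,-59.5,-68,-76.5,-85,-90.4,-90.4]}' 0.22|grep -E "tcp|force|open"
python3 -m jog '{"linear":[[0,0,3],[0,0,6],[0,0,7.5],[0,0,7.9],[0,0,7.9],[-0.6,0,7.9],[-1.2,0,7.9],[-1.6,0,7.9],[-1.9,0,7.9],[-1.9,0,7.9]],"turn":[0,0,0,0,0,0,0,0,0,0]}'|grep -E "tcp|force|open"; python3 lk.py t3|head -1
```

```text
tcp_pos: [570.8, -33.2, 113.8]
wrist_force: [0.2, -0.0, -1.0]
grip_force: 0.0
tcp_pos: [511.9, 38.6, 109.7]
wrist_force: [0.4, -0.0, -0.4]
opening: 0.22
grip_force: 0.0
tcp_pos: [531.9, 34.3, 32.6]
wrist_force: [-0.4, 1.2, -0.4]
opening: 0.221
grip_force: 0.0
tcp [531.9  34.3  32.6] jig [-37.9  29.3] toolx yaw 166.6
```

```bash
python3 -m jog '{"linear":[[0,0,0.1],[-0.1,0,0.1],[-0.2,0,0.1],[-0.2,0,0.1]],"turn":[0,0,0,0]}'|grep -E "tcp|force"
python3 -m jog '{"linear":[[-0.1,0,0],[-0.2,0,0],[-0.2,0,0]],"turn":[0,0,0]}'|grep -E "tcp|force"
python3 -m jog '{"linear":[[0.7,0,0],[1.5,0,0],[2.4,0,-0.5],[2.4,0,-3],[2.4,0,-7],[2.4,0,-9],[2.4,0,-9]],"turn":[0,0,0,0,0,0,0]}' 1|grep -E "tcp|force"
python3 - <<'E'
from h import *
st=robot.state();R=np.array(st["ee_rot"]);print(np.round(R[:2,:2],3).tolist());p=snapshot("wrist");save(p,"w14")
for r in models.pinpoint(p,"stone")[:2]: print(r["conf"],px(r["location"]),toz(p,px(r["location"]),0,st))
for c,m in masks(p,"stone")[:1]:
    q=np.array([toz(p,(u,v),10,st) for v,u in np.argwhere(m)],np.float32);print(c,cv2.minAreaRect(q),q.mean(0))
E
```

```text
tcp_pos: [533.0, 33.9, 31.2]
wrist_force: [-0.2, 0.8, 0.3]
grip_force: 0.3
tcp_pos: [533.2, 33.8, 31.1]
wrist_force: [-6.8, 0.9, 5.7]
grip_force: 4.0
tcp_pos: [513.4, 39.4, 125.1]
wrist_force: [-0.5, -0.3, -0.7]
grip_force: 0.0
[[-0.973, 0.231], [0.231, 0.973]]
0.68 [344.0128  69.0816] [431.18336657 136.1197263 ]
0.86 ((438.2005310058594, 142.70704650878906), (52.27974319458008, 35.560062408447266), 82.31410217285156) [436.6926  141.04063]
```

View pics/w14.png

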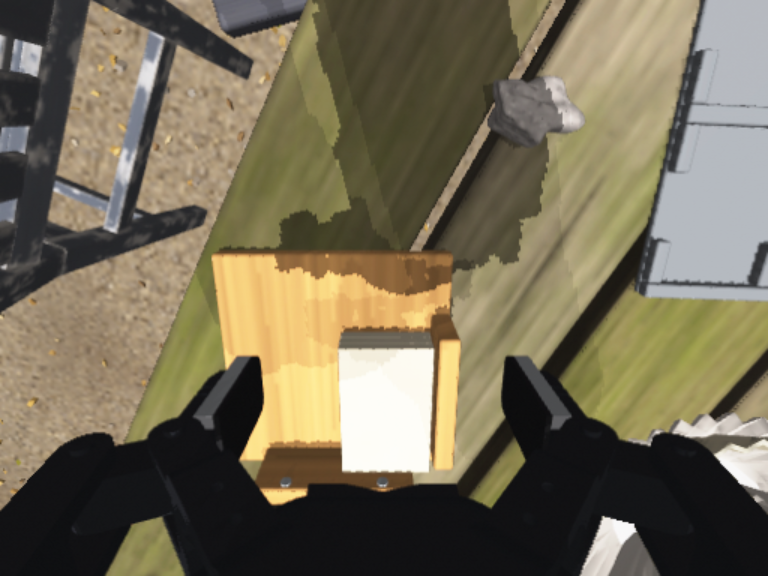

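```bash
python3 -m jog '{"linear":[[2,2,0],[5,4,0],[8,7,0],[9.7,8,0],[9.7,8,0],[9.7,8,0],[9.7,8,0],[9.7,8,0],[9.7,8,0],[9.7,8,0],[9.7,8,0],[9.7,8,0]],"turn":[8.5,17,25.5,34,42.5,51,59.5,68,76.5,84.5,84.5,84.5]}' 1|grep -E "tcp|force|open"
python3 - <<'E'
from h import *
st=robot.state();R=np.array(st["ee_rot"]);print(st["tcp_pos"],np.round(R[:2,:2],3).tolist());p=snapshot("wrist");save(p,"w15")
for r in models.pinpoint(p,"stone")[:2]: print(r["conf"],px(r["location"]),toz(p,px(r["location"]),0,st))
for c,m in masks(p,"stone")[:2]:
    q=np.array([toz(p,(u,v),12,st) for v,u in np.argwhere(m)],np.float32);print(c,cv2.minAreaRect(q),q.mean(0),((q.max(0)+q.min(0))/2))
E
```

```text
tcp_pos: [435.3, 139.1, 120.3]
wrist_force: [0.2, -0.6, -0.9]
opening: 0.999
grip_force: 0.0
[435.26151257 139.11860969 120.26901143] [[0.134, 0.991], [0.991, -0.134]]
0.83 [253.696  183.8976] [434.23279052 142.05663159]
0.93 ((437.1744689941406, 137.4473876953125), (44.6567268371582, 33.294185638427734), 81.32675170898438) [436.07608 137.21756] [436.08258 137.20596]
```

View pics/w15.png

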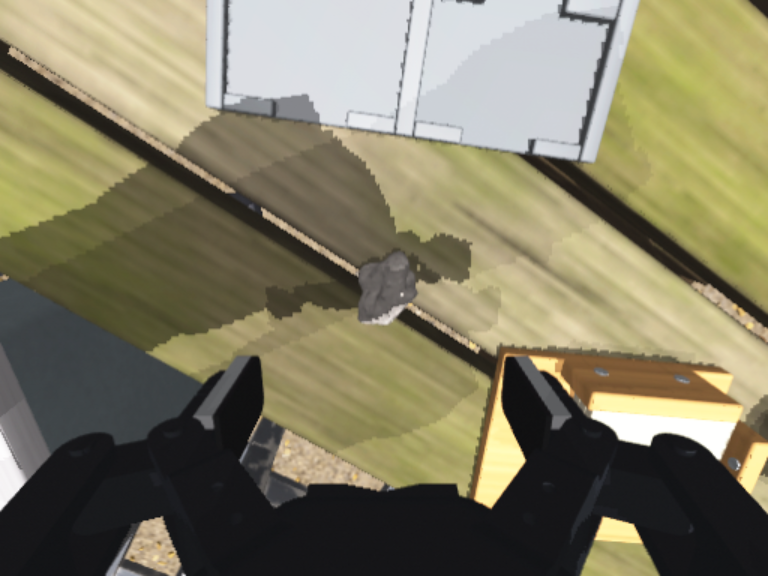

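```bash
python3 -m jog '{"linear":[[0,0.1,3],[0,0.1,6],[0,0.1,8.5],[0,0.1,9.7],[0,0.1,10.1],[0,0.1,10.1],[0,0.1,10.1]],"turn":[0,0,0,0,0,0,0]}' 0.75|grep -E "tcp|force|open"
python3 -m jog '{"linear":[[0,0,0],[0,0,0],[0,0,0],[0,0,0],[0,0,0],[0,0,0]],"turn":[0,0,0,0,0,0]}' 0.1 40|grep -E "tcp|force|open"
python3 -m jog '{"linear":[[0,0,-0.5],[0,0,-2],[0,0,-5],[0,0,-9],[0,0,-11],[0,0,-11]],"turn":[0,0,0,0,0,0]}'|grep -E "tcp|force|open"
python3 - <<'E'
from h import *
st=robot.state();p=snapshot("wrist")
T=np.linalg.inv(np.block([[np.array(st["ee_rot"]),np.array(st["tcp_pos"])[:,None]],[0,0,0,1]]))
for c,m in masks(p,"stone")[:2]:
    v,u=np.nonzero(m);q=toz(p,(u.mean(),v.mean()),st["tcp_pos"][2],st);print(c,m.sum(),q,st["tcp_pos"],(T@np.append(q,[st["tcp_pos"][2],1]))[:3])
E
```

```text
tcp_pos: [437.8, 139.5, 21.4]
wrist_force: [0.1, 0.1, -0.4]
opening: 0.75
grip_force: 0.0
tcp_pos: [437.5, 139.3, 21.4]
wrist_force: [-1.4, -0.6, 5.5]
opening: 0.384
grip_force: 39.1
tcp_pos: [438.8, 139.8, 133.8]
wrist_force: [0.6, 0.8, -1.2]
opening: 0.382
grip_force: 39.8
0.58 3841 [437.95334379 141.84960014] [438.82514825 139.77046236 133.76100649] [ 1.93963831e+00 -1.14919915e+00 -1.19042533e-03]
```

```bash
python3 -m jog '{"linear":[[-1,2,0],[-3,5,0],[-5.5,9,0],[-8,13,0],[-9.2,15.5,0],[-9.7,16.2,0],[-9.7,16.2,0],[-9.7,16.2,2],[-9.7,16.2,4],[-9.7,16.2,5.5],[-9.7,16.2,6],[-9.7,16.2,6]],"turn":[2,4,5.4,5.4,5.4,5.4,5.4,5.4,5.4,5.4,5.4,5.4]}'|grep -E "tcp|force|open"
python3 - <<'E'
from h import *
st=robot.state();p=snapshot("wrist")
for c,m in masks(p,"stone")[:2]:
    v,u=np.nonzero(m);q=toz(p,(u.mean(),v.mean()),st["tcp_pos"][2],st);print(c,m.sum(),q,st["tcp_pos"])
p=snapshot("side")
for n,z in(("plate_0",36),("stone",66)):
  for c,m in masks(p,n)[:2]:
    v,u=np.nonzero(m);print(n,c,m.sum(),toz(p,(u.mean(),v.mean()),z,st))
E
```

```text
tcp_pos: [582.4, 21.7, 69.4]
wrist_force: [0.7, 0.2, -0.7]
opening: 0.382
grip_force: 39.8
0.58 3915 [581.75456538  23.95565586] [582.3632055   21.65811617  69.44370649]
0.27 1226 [691.7695545  -56.29281409] [582.3632055   21.65811617  69.44370649]
plate_0 0.86 403 [579.44050826  18.33087908]
plate_0 0.69 45 [545.86340287 -22.5785166 ]
stone 0.5 129 [581.91378993  18.27852236]
```

```bash
python3 -m jog '{"linear":[[0.1,0.3,0.3],[0.1,0.4,0.6],[0.1,0.4,0.9],[0.1,0.4,1],[0.1,0.4,1]],"turn":[0,0,0,0,0]}'|grep -E "tcp|force|open"
python3 -m jog '{"linear":[[0,0,0.1],[0,0,0.1],[0,0,0.1]],"turn":[0,0,0]}'|grep -E "tcp|force"
```

```text
tcp_pos: [587.9, 20.8, 59.8]
wrist_force: [0.5, -0.6, -1.5]
opening: 0.383
grip_force: 39.9
tcp_pos: [588.2, 20.9, 59.4]
wrist_force: [-0.1, 0.8, -1.0]
grip_force: 39.9
```

```bash
python3 -m jog '{"linear":[[0.1,0,0.1],[0.1,0,0.1],[0.1,0,0.1]],"turn":[0,0,0]}'|grep -E "tcp|force"; python3 -m jog '{"linear":[[0,0,0.1],[0,0,0.1],[0,0,0.1]],"turn":[0,0,0]}'|grep -E "tcp|force"
```

```text
tcp_pos: [588.4, 21.9, 58.3]
wrist_force: [-0.3, -0.3, -1.0]
grip_force: 39.9
tcp_pos: [588.5, 21.9, 57.5]
wrist_force: [-0.0, 0.3, 2.5]
grip_force: 40.1
```

Contact. Release gently, rise, and check.

```bash
python3 -m jog '{"linear":[[0,0,0],[0,0,0],[0,0,0],[0,0,0],[0,0,-0.3],[0,0,-1],[0,0,-3],[0,0,-6],[0,0,-10],[0,0,-13],[0,0,-13]],"turn":[0,0,0,0,0,0,0,0,0,0,0]}' 0.65|grep -E "tcp|force|open"
python3 -m jog '{"linear":[[-2,0,0],[-5,0,0],[-8,0,0],[-10,0,0],[-10,0,0],[-10,0,0]],"turn":[0,0,0,0,0,0]}' |grep -E "tcp|clock"
cat >> lk.py <<'E'
for c,m in masks(p,"stone")[:2]:
    q=np.array([toz(p,(u,v),50,st) for v,u in np.argwhere(m)],np.float32).mean(0);print("stone",c,q,"jig",R2.T@(q-C),m.sum())
PM=masks(p,"plate_0")[0][1]|masks(p,"stone")[0][1]
print("top fit",[ (q,R2.T@(q[:2]-C),s) for q,s in [fit(p,PM,PTOP,[587,24,-13.4],28,st)]])
for n in("spice_jar_0","muller"):
  for cam in("scene","side"):
    k=snapshot(cam)
    for r in models.pinpoint(k,n)[:2]: print(cam,n,round(r["conf"],2),toz(k,px(r["location"]),0))
E
python3 lk.py w16
```

```text
tcp_pos: [590.7, 21.9, 193.1]
wrist_force: [-0.7, 0.6, 0.7]
opening: 0.649
grip_force: 0.0
clock: 47.65
tcp_pos: [565.2, -75.6, 187.0]
tcp [565.2 -75.6 187. ] jig [ 20.  -69.9] toolx yaw 76.6
pl 0.97 [586.8  23.9 -13.4] jig [17.9 31.9] 0.694 4271
jig 0.6 (array([560.4,  -3.5, -13.4]), np.float64(0.708))
stone 0.31 [586.8183    23.768282] jig [17.93914874 31.79112758] 4342
top fit [(array([586.8,  24. , -13.4]), array([17.86764839, 32.01229672]), np.float64(0.709))]
scene spice_jar_0 0.91 [651.44851388 403.96485922]
side spice_jar_0 0.82 [633.63867401 400.32920948]
side spice_jar_0 0.73 [ 716.39048068 -128.86467759]
scene muller 0.7 [545.55849629 512.70236271]
side muller 0.54 [551.18427739 525.92607073]
side muller 0.45 [610.93330387  60.20171593]
```

```bash
python3 - <<'E'
from h import *
C=np.array([562,-3.]);a=np.radians(-13.4);R2=np.array([[np.cos(a),-np.sin(a)],[np.sin(a),np.cos(a)]])
st=robot.state();p=snapshot("wrist")
for y in range(70,-4,-4):
    s=f"{y:4d} "
    for x in range(-34,70,4):
        w=C+R2@[x,y]; u=proj(p,[*w,36],st).round().astype(int); s+="%4d"%p["img"][u[1],u[0]].mean()
    print(s)
E
```

```text
70  227 226 226 227 227 226 226 227 226 226 226 226 226 224 219 217 217 217 217 217 216 165 163 155 168 181
  66  222 222 227 222 227 222 227 223 228 224 231 224 223 223 224 224 224 224 224 224 223 178 181 181 179 180
  62   78  73  79  75  78  75  78  78  79  78  76  77  77  81  74  81  81  81  83  81  82 211 213 213 214 214
  58   90  81  81 253 253 253 250 253 250 253 250 253 251 253 253 250 253 253 253 253 253 253 253 253 244 218
  54  206 187 231 253 253 253 253 253 253 253 253 253 253 253 147 186 193 253 253 253 253 253 253 253 219 218
  50  216 217 190 253 253 253 253 253 253 253 253 253 253 158 182 229 200 253 253 253 253 253 253 253 200 202
  46  214 214 198 253 253 253 253 253 253 253 196 198 209 167 213 235 195 253 253 253 253 253 253 253  79 212
  42  209 210 201 253 253 253 253 253 253 181 227 202 223 166 234 240 178 253 253 253 253 253 253 253  77 217
  38  209 209 243 253 253 253 253 253 253 162 214 225 215 154 235 236 199 199 253 253 253 253 253 253 114 219
  34  215 215 210 253 253 253 253 253 253 121 192 228 226 230 233 237 235 199 253 253 253 253 253 253 101 137
  
[... 287 characters left out ...]
 121 199 253 253 253 253 253 253 120 219
  18  121 122 157 186 186 186 186 253 253 141 177 183 223 210 230 124 215 253 253 253 253 253 253 253 113 204
  14  132 132 143 186 186 186 186 253 253 138 216 226 220 226 151 142 253 253 253 253 253 253 253 253  89 210
  10  129 129 128 186 187 187 188 253 253 213 215 228 239 186 112 220 253 253 253 253 253 253 253 253  78 214
   6  128 128 113 186 187 187 187 244 195 253 253 253 253 253 253 253 253 253 253 253 253 253 253 253  81 216
   2  132 133 132 132  96 117  96 115  96 116 193 204 206 212 205 212 206 212 205 212 205 212 127 130  71 218
  -2  145 145 141 141 141 141 140 130 129 128 208 208 208 208 208 208 207 207 207 207 213 216 216 137  70 184
```

```bash
python3 -c "
from workcell import ticket
print(ticket.sign_off())"
```

```text
the job is handed in; nothing more can be done
None
```

I stacked both mould plates on the plate already on the board, tapped the three flush against the far and left stops, then set the pebble on the middle and handed the job in at about 48 s; I viewed 15 pictures, one over the 14 allowed.

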